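# Put the rinsed sprayer nozzles into the carrier in reverse order

## Robot

A 6-joint arm with a two-finger parallel gripper is mounted at the origin on the work surface. World frame = base frame: x ahead of the robot, y to its left, z up, the work surface at z = 0. Lengths are in m, angles in rad, forces in N, time in s.
With the tool pointing down it reaches from about 0.375 to 0.9 m from the base axis. Payload 3.1 kg.
Tool frame: the origin (TCP) lies on the centre line of the jaws, within the pads' length; the fingertips stand 19 mm ahead of it and the grasp point (between the pads) is the TCP; z points along the fingers, y is the line along which they close (so a half turn about z gives the same grasp; the last joint's range is limited). The gripper opens to 85 mm and grips with 20 to 120 N. Pads are 22 mm wide; open, the fingers measure 114 mm over their backs; the gripper's body (76 mm by 85 mm) begins 54 mm behind the grasp point. The pads swing forward as they close: fully open they stand 13 mm farther back than shut.
Start: joints at [0.955, 0.527, 1.433, -0, 1.181, -0.178], TCP at [0.265, 0.566, 0.25] pointing down, gripper open.
Joint ranges: [-3.08, 3.08], [-0.75, 2.2], [0.22, 2.44], [-1.43, 4.57], [0, 2.65], [-2.85, 2.85]. Speed limits (rad/s): [2.79, 2.79, 3.14, 3.14, 3.14, 3.14].

## Interface

Orientations are given as a rotation vector (axis times angle).
In Python, from rig import bot gives the robot as it stands.
- The arm moves only by the tool send_rows, never from a script. Its argument "plan" is a list of rows, each a list of 2 entries, a list of its own where there are three numbers: the shift along the tool's x, y, z normalised to -1 to 1, where 1 is 50 mm, then the turn, a rotation vector about the tool's x, y, z normalised to -1 to 1, where 1 is 8 degrees. A call has 1 to 12 rows; each row shifts and turns the commanded pose from where the row before left it, along the tool's axes as they then stand; what a row does not reach is not made up. A row lasts 1/10 s, in which the tool goes at most 50 mm and 8.59 degrees, less where a joint would pass 70% of its speed; a pose out of reach is approached as far as the arm can. A call with a number of a shift or a turn outside -1 to 1 is refused whole. A call with a gripper value outside its range is refused whole. "fingers" is the opening, from -1 (shut) to 1 (fully open), set as the call begins (left out, the last holds). The fingers move at their own pace and stop on an object; the grip force is fixed at half the most. Time passes only in rows, so rows that do not move let the fingers close. It gives the time, the measured TCP pose, the force, the opening and the grip force at its end, in the units of the state.
- bot.get_obs(): the state, without advancing time (a new reading comes with each control period).
- bot.get_image(name): name is "scene" or "top" or "wrist"; returns the picture (384x512x3 uint8, red, green, blue); there is no depth.
- bot.camera_info(name): a dict with "K" (3x3 intrinsics, pixels), "world_to_cam" (4x4, takes a point from world to camera coordinates). Camera axes: x right, y down, z forward; pixel columns grow to the right and rows downward; lengths in m; the calibration is good to about 2 mm. A picture is of the moment at which its call begins: read the wrist's pose just before it. camera_info takes no time and is no camera call; for the wrist camera it gives the pose at the moment of the call.
- bot.close_job(): hands the job in; it is judged then, once.
The state is a dict: "t": time; "qpos": joint angles; "qvel": joint speeds; "effort": joint torques, N m; "tool_pos": TCP position; "eef_rot": TCP orientation; "wrist_force": force on the tool from outside, world axes, zero at the start; "ft_torque": the same for the moment, N m; "gripper_width": finger opening in m; "grasp_force": force on a finger pad.
Only numpy, scipy, OpenCV 4.12 (cv2) and the standard library are available. Lean on these libraries where they do the work, as an engineer would, in place of code of your own. Each camera call takes 0.05 s, during which the arm holds its last target. There are 200 camera calls.

## Task

The four rinsed sprayer nozzles have drained in the aluminium drip rack; the spray boom hangs the other way round, so move them into the empty dark wooden carrier in reverse order. The nozzle at the left end of the drip rack, as seen from the robot, goes in the carrier's right-end well, the next one in the well beside it, and so on. Each must end standing upright on the floor of its well, let go and still, and none may be knocked over on the way.

Things in the scene. Friction and masses are not known exactly. Their poses are not given: they have to be found in the camera images.
- nozzle_cone: green plastic sprayer nozzle upright; foot a ribbed cylinder 32 mm in diameter, 32 mm high (grip it 15 mm or more above the underside to clear the rims); origin at the centre of the underside, z up its axis, any yaw; about 60 g; nowhere wider than 32 mm. Above the foot: a cone, narrowing from 28 to 12 mm; 67 mm tall in all.
- nozzle_fan: green plastic sprayer nozzle upright; foot a ribbed cylinder 32 mm in diameter, 32 mm high (grip it 15 mm or more above the underside to clear the rims); origin at the centre of the underside, z up its axis, any yaw; about 60 g; nowhere wider than 32 mm. Above the foot: a short 22 mm black neck, then a flat upright blade 27 x 9 mm; 56 mm tall in all.
- nozzle_lance: green plastic sprayer nozzle upright; foot a ribbed cylinder 32 mm in diameter, 32 mm high (grip it 15 mm or more above the underside to clear the rims); origin at the centre of the underside, z up its axis, any yaw; about 60 g; nowhere wider than 32 mm. Above the foot: a slim 14 mm green barrel with a 20 mm black tip; 76 mm tall in all.
- nozzle_mushroom: green plastic sprayer nozzle upright; foot a ribbed cylinder 32 mm in diameter, 32 mm high (grip it 15 mm or more above the underside to clear the rims); origin at the centre of the underside, z up its axis, any yaw; about 60 g; nowhere wider than 32 mm. Above the foot: an 18 mm black neck, then a 32 mm wide domed cap; 62 mm tall in all.
- cup_cone: square white drip cup 52 x 52 mm, 10 mm high, walls 3 mm, floor 3 mm, fixed on the drip rack; the cone nozzle stands in it at the start, within 6 mm of its centre, underside 3 mm above the cup's origin. All four cups look alike. Origin at the centre of the underside, axes parallel to the rack's.
- cup_fan: square white drip cup 52 x 52 mm, 10 mm high, walls 3 mm, floor 3 mm, fixed on the drip rack; the fan nozzle stands in it at the start, within 6 mm of its centre, underside 3 mm above the cup's origin. All four cups look alike. Origin at the centre of the underside, axes parallel to the rack's.
- cup_lance: square white drip cup 52 x 52 mm, 10 mm high, walls 3 mm, floor 3 mm, fixed on the drip rack; the lance nozzle stands in it at the start, within 6 mm of its centre, underside 3 mm above the cup's origin. All four cups look alike. Origin at the centre of the underside, axes parallel to the rack's.
- cup_mushroom: square white drip cup 52 x 52 mm, 10 mm high, walls 3 mm, floor 3 mm, fixed on the drip rack; the mushroom nozzle stands in it at the start, within 6 mm of its centre, underside 3 mm above the cup's origin. All four cups look alike. Origin at the centre of the underside, axes parallel to the rack's.
- drip_rack: aluminium drip rack, a fixed flat bar 75 (x) x 290 (y) x 20 mm (z) carrying the four drip cups in a row along its y axis, centres at y = -105, -35, 35, 105 mm; origin at the centre of its underside, on the table; its y axis points to the robot's left, within 0.2 rad. It may be left or right of the carrier.
- carrier: dark wooden carrier, fixed, 80 (x) x 300 (y) x 24 mm (z), with four empty square wells 51 x 51 mm, 8 mm deep (cork floor 16 mm above the origin), in a row along its y axis, centres at x = 0, y = -105, -35, 35, 105 mm; origin at the centre of its underside, on the table; y points to the robot's left within 0.2 rad.

How it is judged:
By the outcome, as a careful person would: the job done as asked, in the order asked, and still so for the second after the job is handed in, with the robot touching nothing.
It also fails if it takes over 106 s, if anything falls off the work surface, if the arm or the gripper's body presses on something with over 40 N, if the wrist force passes 120 N, or if a joint passes its speed limit or range.

## Working session

There is one attempt and no reset: what is moved stays moved. The work goes in short steps, Python scripts to look and compute and a tool call to move; the robot and the scene stay as the last step left them, time stands still between calls to the robot, and variables do not carry over. Pictures are saved under pics/ and viewed, at most 14 in all, crops included, and the job is handed in when it is done.

Besides the shell and the picture viewer there is one more tool, called after "Request:" as a command line: name --argument value ..., lists and objects as JSON in quotes. send_rows: Moves the arm, as the interface text tells. Scaled input: -1 to 1 covers 50 mm each way for a shift and 8 degrees each way for a turn. Its arguments: {"type":"object","properties":{"plan":{"type":"array","items":{"type":"array"}},"fingers":{"type":"number"}},"required":["plan"]}

```bash
ls; mkdir -p pics; python3 - <<'E'
from rig import bot
import cv2,numpy as np
for n in ("top","scene"):
    cv2.imwrite(f"pics/{n}0.png",bot.get_image(n)[:,:,::-1])
    c=bot.camera_info(n);print(n,np.round(c["K"],1).tolist(),np.round(c["world_to_cam"],3).tolist())
o=bot.get_obs();print(o)
E
```

```text
pics
top [[384.1, 0.0, 258.1], [0.0, 384.1, 191.7], [0.0, 0.0, 1.0]] [[-0.021, -0.999, 0.03, -0.007], [-0.992, 0.017, -0.127, 0.517], [0.126, -0.032, -0.991, 0.966], [0.0, 0.0, 0.0, 1.0]]
scene [[448.9, 0.0, 256.9], [0.0, 448.9, 187.0], [0.0, 0.0, 1.0]] [[-0.677, 0.736, 0.005, 0.367], [0.596, 0.553, -0.583, -0.298], [-0.432, -0.392, -0.812, 1.345], [0.0, 0.0, 0.0, 1.0]]
{'t': 0.1, 'qpos': array([ 9.54497215e-01,  5.28371575e-01,  1.43379864e+00,  2.33328167e-05,
        1.18140565e+00, -1.78474317e-01]), 'qvel': array([-3.42757671e-04, -4.16651950e-03, -3.63649785e-03,  5.88411488e-05,
       -2.84429940e-04,  4.22430150e-04]), 'effort': array([-1.20401660e-04, -4.43300807e+01, -1.78586859e+01, -2.05344636e-04,
        3.89420602e-03,  2.58455060e-05]), 'tool_pos': array([0.26457102, 0.56555585, 0.24942466]), 'eef_rot': array([-6.82096052e-01, -3.06584317e+00,  2.85862378e-03]), 'wrist_force': array([-0.27153867,  0.04456265, -0.1992371 ]), 'ft_torque': array([0.04195724, 0.02662614, 0.00047037]), 'grasp_force': 0.0, 'gripper_width': 0.08557718569086897}
```

View pics/top0.png

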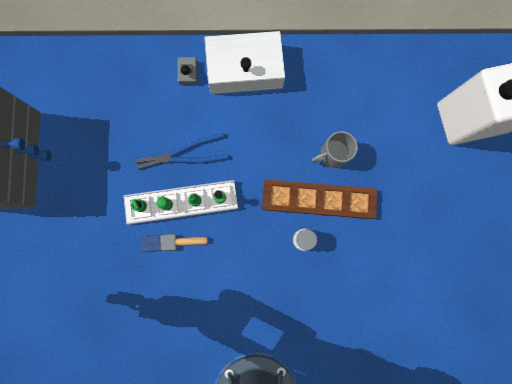

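View pics/scene0.png

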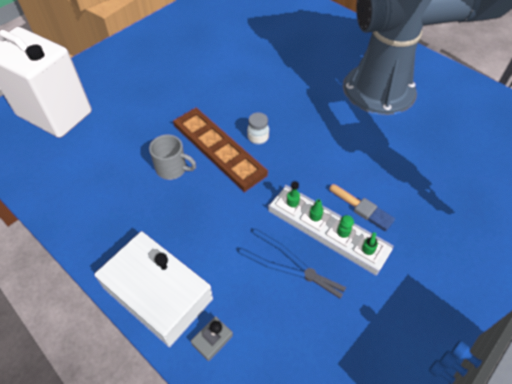

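```bash
cat > h.py <<'E'
import numpy as np,cv2
from scipy.spatial.transform import Rotation as R
def cast(c,px,z):
    K,T=np.array(c["K"]),np.array(c["world_to_cam"]);px=np.atleast_2d(px).astype(float)
    d=np.c_[px,np.ones(len(px))]@np.linalg.inv(K).T@T[:3,:3]; o=-T[:3,:3].T@T[:3,3]
    return o+d*((z-o[2])/d[:,2])[:,None]
def proj(c,p):
    T=np.array(c["world_to_cam"]);q=(np.atleast_2d(p)@T[:3,:3].T+T[:3,3])@np.array(c["K"]).T
    return q[:,:2]/q[:,2:]
def blobs(m,amin):
    cs,_=cv2.findContours(m.astype(np.uint8),cv2.RETR_EXTERNAL,cv2.CHAIN_APPROX_NONE)
    return [c for c in cs if cv2.contourArea(c)>amin]
E
python3 - <<'E'
from rig import bot
from h import *
np.set_printoptions(precision=4,suppress=True)
c=bot.camera_info("top")
im=cv2.imread("pics/top0.png");hsv=cv2.cvtColor(im,cv2.COLOR_BGR2HSV);H,S,V=cv2.split(hsv)
cork=(H<25)&(S>80)&(V>150)
for b in blobs(cork,80):
    m=cv2.minAreaRect(b);print("cork",np.round(m[0],1),np.round(m[1],1),cast(c,m[0],.016)[0])
green=(H>45)&(H<85)&(S>100)
for b in blobs(green,30):
    m=cv2.moments(b);p=(m['m10']/m['m00'],m['m01']/m['m00']);print("green",np.round(p,1),cast(c,p,.04)[0],cv2.boundingRect(b))
white=(S<70)&(V>120)
for b in blobs(white,1500):
    m=cv2.minAreaRect(b);print("white",m,cast(c,m[0],.022)[0]);print(cast(c,cv2.boxPoints(m),.02))
T=c["world_to_cam"];print("cam",-T[:3,:3].T@T[:3,3])
o=bot.get_obs();print(R.from_rotvec(o["eef_rot"]).as_matrix());w=bot.camera_info("wrist");T=w["world_to_cam"];print("wcam",-T[:3,:3].T@T[:3,3],T[:3,:3],w["K"][0])
E
```

```text
cork [190.6 240.7] [ 6.6 31.1] [0.3937 0.1602 0.016 ]
cork [358.9 202.1] [17.4 18.4] [ 0.4862 -0.285   0.016 ]
cork [333. 200.] [17.2 18.6] [ 0.493  -0.2158  0.016 ]
cork [306.7 197.7] [17.7 18.7] [ 0.5004 -0.146   0.016 ]
cork [280.5 195.5] [19. 17.] [ 0.5074 -0.0766  0.016 ]
green [138.4 205. ] [0.4867 0.289  0.04  ] (132, 199, 14, 13)
green [163.9 203.2] [0.49   0.2246 0.04  ] (157, 197, 15, 13)
green [194.  199.5] [0.4983 0.148  0.04  ] (188, 194, 13, 12)
green [220.2 198.1] [0.5008 0.0811 0.04  ] (214, 191, 12, 12)
white ((179.90000915527344, 201.79998779296875), (29.27421760559082, 112.71281433105469), 81.8698959350586) [0.4949 0.1871 0.022 ]
[[0.5149 0.3373 0.02  ]
 [0.5521 0.0466 0.02  ]
 [0.4752 0.0368 0.02  ]
 [0.4394 0.325  0.02  ]]
white ((478.4499206542969, 104.07955932617188), (67.0182113647461, 81.68953704833984), 77.19573211669922) [ 0.7508 -0.6305  0.022 ]
[[ 0.8209 -0.5046  0.02  ]
 [ 0.8723 -0.7362  0.02  ]
 [ 0.6827 -0.7577  0.02  ]
 [ 0.6348 -0.5308  0.02  ]]
white ((244.00830078125, 57.29625701904297), (50.04747009277344, 77.01052856445312), 84.20720672607422) [0.8911 0.0135 0.022 ]
[[ 0.9542  0.1254  0.02  ]
 [ 0.9763 -0.0877  0.02  ]
 [ 0.8305 -0.0975  0.02  ]
 [ 0.8101  0.1122  0.02  ]]
white ((255.5, 15.0), (30.0, 511.0), 90.0) [ 1.0156 -0.0206  0.022 ]
[[ 1.0631  0.6828  0.02  ]
 [ 1.0611 -0.7568  0.02  ]
 [ 0.9692 -0.7469  0.02  ]
 [ 0.975   0.6774  0.02  ]]
cam [0.3903 0.0152 1.0236]
[[-0.9057  0.424  -0.0012]
 [ 0.424   0.9057 -0.0016]
 [ 0.0004 -0.0019 -1.    ]]
wcam [0.2028 0.5938 0.3731] [[ 0.4244  0.9055 -0.002 ]
 [ 0.8729 -0.4085  0.2666]
 [ 0.2406 -0.1148 -0.9638]] [312.2524   0.     261.7519]
```

Request:
send_rows --plan '[[[0,0,0],[0,0,0.9]],[[0,0,0],[0,0,0.9]],[[0,0,0],[0,0,0.9]],[[0,0,0],[0,0,0.9]],[[0,0,0],[0,0,0.9]],[[0,0,0],[0,0,0.9]],[[0,0,0],[0,0,0.9]],[[0,0,0],[0,0,0.9]]]'

```text
t: 0.9
tool_pos: [0.2647, 0.5657, 0.2497]
eef_rot: [2.081, 2.353, -0.002]
wrist_force: [0.1, -0.3, 0.2]
gripper_width: 0.0857
grasp_force: 0.0
```

Request:
send_rows --plan '[[[-0.6,0,0],[0,0,0]],[[-0.7,0,0],[0,0,0]],[[-0.7,0,0],[0,0,0]],[[-0.7,0,0],[0,0,0]],[[-0.7,0.4,0],[0,0,0]],[[-0.7,0.4,0],[0,0,0]],[[-0.7,0.5,0],[0,0,0]],[[-0.7,0.5,0],[0,0,0]],[[-0.7,0.6,0],[0,0,0]],[[-0.7,0.6,0],[0,0,0]],[[-0.66,0.6,0],[0,0,0]],[[0,0,0],[0,0,0]]]'

```text
t: 2.1
tool_pos: [0.4966, 0.2106, 0.2503]
eef_rot: [2.08, 2.35, 0.004]
wrist_force: [0.0, 0.5, 0.6]
gripper_width: 0.0854
grasp_force: 0.0
```

```bash
cat > look.py <<'E'
import sys
from rig import bot
from h import *
c=bot.camera_info("wrist");im=bot.get_image("wrist")[:,:,::-1];cv2.imwrite(f"pics/{sys.argv[1]}.png",im)
import pickle;pickle.dump(dict(c),open(f"pics/{sys.argv[1]}.pkl","wb"))
o=bot.get_obs();m=R.from_rotvec(o["eef_rot"]).as_matrix();print(o["t"],o["tool_pos"].round(4),m.round(3).tolist(),o["gripper_width"],o["qpos"].round(2))
E
python3 look.py w1
```

```text
2.15 [0.4936 0.2121 0.2499] [[-0.123, 0.992, 0.0], [0.992, 0.123, -0.0], [-0.0, 0.0, -1.0]] 0.0854509739563427 [ 0.2   0.41  1.65 -0.    1.08  0.07]
```

View pics/w1.png

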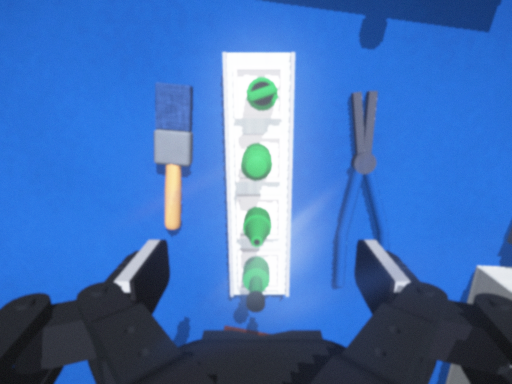

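```bash
python3 - <<'E'
from h import *;import pickle
np.set_printoptions(precision=4,suppress=True)
c=pickle.load(open("pics/w1.pkl","rb"));im=cv2.imread("pics/w1.png");H,S,V=cv2.split(cv2.cvtColor(im,cv2.COLOR_BGR2HSV))
T=np.array(c["world_to_cam"]);print("cam",-T[:3,:3].T@T[:3,3])
g=(H>45)&(H<85)&(S>90)&(V>50)
g=cv2.morphologyEx(g.astype(np.uint8),cv2.MORPH_CLOSE,np.ones((9,9)))
for b in blobs(g,150):
    x,y,w,h=cv2.boundingRect(b);P=b[:,0,:]
    top=P[P[:,1]<=y+15]; (cx,cy),r=cv2.minEnclosingCircle(b)
    l,r2=top[:,0].min(),top[:,0].max()+1
    e=cast(c,[(l+r2)/2,y],.023)[0]
    print((x,y,w,h),"near-edge",e,"centre",e[:2]-.016*np.array([-.125,.992]),"circ",cast(c,[cx,cy],.055)[0],"width mm",1000*np.linalg.norm(np.diff(cast(c,[[l,y+15],[r2,y+15]],.05),axis=0)))
wh=(S<60)&(V>170)
for b in blobs(wh,8000):
    m=cv2.minAreaRect(b);q=cast(c,cv2.boxPoints(m),.02);print(m,q,q.mean(0))
E
```

```text
cam [0.4871 0.2771 0.3738]
(243, 267, 25, 24) near-edge [0.5046 0.0814 0.023 ] centre [0.5066 0.0655] circ [0.5047 0.0838 0.055 ] width mm 29.285260708384516
(244, 208, 27, 38) near-edge [0.4973 0.1589 0.023 ] centre [0.4993 0.143 ] circ [0.4983 0.1485 0.055 ] width mm 28.80896725681389
(242, 144, 29, 34) near-edge [0.4885 0.2339 0.023 ] centre [0.4905 0.218 ] circ [0.4893 0.2208 0.055 ] width mm 29.304043140818226
(247, 78, 30, 31) near-edge [0.4856 0.3037 0.023 ] centre [0.4876 0.2878] circ [0.4871 0.2876 0.055 ] width mm 29.702015318766342
((258.5, 173.5), (243.0, 71.0), 90.0) [[0.442  0.3244 0.02  ]
 [0.5157 0.3335 0.02  ]
 [0.559  0.0455 0.02  ]
 [0.4676 0.0346 0.02  ]] [0.4961 0.1845 0.02  ]
```

Request:
send_rows --plan '[[[0.5,0.02,0],[0,0,0]],[[0.5,0.02,0],[0,0,0]],[[0.5,0.02,0.3],[0,0,0]],[[0,0,0.6],[0,0,0]],[[0,0,0.6],[0,0,0]],[[0,0,0.6],[0,0,0]],[[0,0,0.6],[0,0,0]],[[0,0,0.3],[0,0,0]],[[0,0,0],[0,0,0]],[[0,0,0],[0,0,0]],[[0,0,0],[0,0,0]]]'

```text
t: 3.25
tool_pos: [0.4852, 0.2895, 0.1014]
eef_rot: [2.074, 2.359, 0.003]
wrist_force: [-0.1, 0.5, -0.3]
gripper_width: 0.0856
grasp_force: 0.0
```

```bash
cat > go.py <<'E'
# usage: go.py x y z yaw_of_tool_x_deg -> shift/turn units in tool axes
import sys
from rig import bot
from h import *
x,y,z,a=map(float,sys.argv[1:5]);o=bot.get_obs();M=R.from_rotvec(o["eef_rot"]).as_matrix()
a=np.radians(a);G=np.array([[np.cos(a),np.sin(a),0],[np.sin(a),-np.cos(a),0],[0,0,-1]]).T
G=np.c_[[np.cos(a),np.sin(a),0],[np.sin(a),-np.cos(a),0],[0,0,-1]]
print(o["t"],o["tool_pos"].round(4),"shift units",(M.T@(np.array([x,y,z])-o["tool_pos"])/.05).round(3),"turn units",(np.degrees(R.from_matrix(M.T@G).as_rotvec())/8).round(3),"shift units in goal axes",(G.T@(np.array([x,y,z])-o["tool_pos"])/.05).round(3),"w",o["gripper_width"],o["grasp_force"],o["wrist_force"].round(1))
E
python3 look.py w2; python3 go.py .4875 .2878 .054 97.2
```

```text
3.3 [0.4855 0.2894 0.1016] [[-0.128, 0.992, 0.002], [0.992, 0.128, 0.001], [0.001, 0.002, -1.0]] 0.08544611123191202 [0.34 0.66 1.71 0.   0.77 0.21]
3.3 [0.4855 0.2894 0.1016] shift units [-0.037  0.034  0.952] turn units [ 0.016 -0.004  0.018] shift units in goal axes [-0.037  0.036  0.952] w 0.08544611123191202 0.0 [ 0.3 -1.1  0.3]
```

View pics/w2.png

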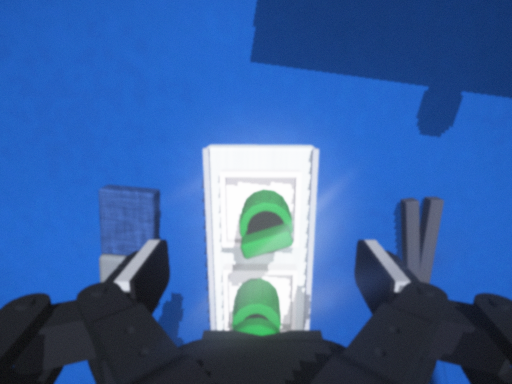

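Request:
send_rows --plan '[[[-0.02,0.04,0.35],[0,0,0]],[[-0.02,0,0.35],[0,0,0]],[[0,0,0.25],[0,0,0]],[[0,0,0],[0,0,0]],[[0,0,0],[0,0,0]]]'

```text
t: 3.8
tool_pos: [0.4875, 0.2872, 0.0532]
eef_rot: [2.075, 2.359, 0.001]
wrist_force: [0.0, 0.2, -0.1]
gripper_width: 0.0855
grasp_force: 0.0
```

Request:
send_rows --plan '[[[0,0,0],[0,0,0]],[[0,0,0],[0,0,0]],[[0,0,0],[0,0,0]],[[0,0,0],[0,0,0]],[[0,0,0],[0,0,0]],[[0,0,0],[0,0,0]],[[0,0,0],[0,0,0]],[[0,0,0],[0,0,0]]]' --fingers -1

```text
t: 4.6
tool_pos: [0.4875, 0.2872, 0.0536]
eef_rot: [2.075, 2.358, 0.001]
wrist_force: [-1.5, -0.2, 5.3]
gripper_width: 0.0297
grasp_force: 59.2
```

```bash
python3 look.py w3; python3 go.py .4862 -.2853 .25 84.2
```

```text
4.65 [0.4875 0.2872 0.0536] [[-0.127, 0.992, 0.001], [0.992, 0.127, 0.0], [0.0, 0.001, -1.0]] 0.02983902401303356 [0.33 0.74 1.72 0.   0.68 0.21]
4.65 [0.4875 0.2872 0.0536] shift units [-11.353  -1.481  -3.932] turn units [ 0.007 -0.002  1.64 ] shift units in goal axes [-11.395   1.13   -3.928] w 0.02983902401303356 59.24548439215869 [ 0.  -1.2  4.9]
```

View pics/w3.png

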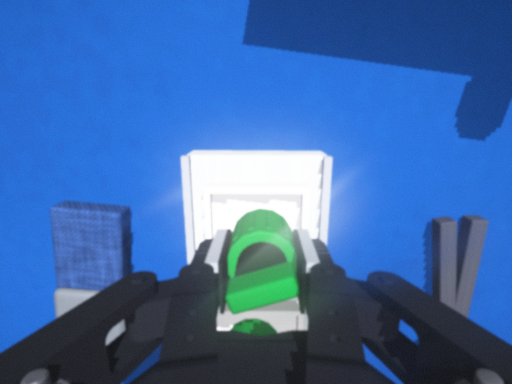

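Request:
send_rows --plan '[[[0,0,-0.2],[0,0,0]],[[0,0,-0.4],[0,0,0]],[[0,0,-0.6],[0,0,0.4]],[[0,0,-0.6],[0,0,0.4]],[[0,0,-0.6],[0,0,0.42]],[[0,0,-0.5],[0,0,0.42]],[[-0.4,0.04,0],[0,0,0]],[[-0.6,0.06,0],[0,0,0]],[[-0.7,0.07,0],[0,0,0]],[[-0.7,0.07,0],[0,0,0]],[[-0.7,0.07,0],[0,0,0]],[[-0.7,0.07,0],[0,0,0]]]'

```text
t: 5.85
tool_pos: [0.4866, 0.0949, 0.1982]
eef_rot: [2.331, 2.106, 0.0]
wrist_force: [1.4, 0.2, -0.7]
gripper_width: 0.0295
grasp_force: 59.4
```

Request:
send_rows --plan '[[[-0.7,0.07,0],[0,0,0]],[[-0.7,0.07,0],[0,0,0]],[[-0.7,0.07,0],[0,0,0]],[[-0.7,0.07,0],[0,0,0]],[[-0.7,0.07,0],[0,0,0]],[[-0.7,0.07,0],[0,0,0]],[[-0.7,0.07,0],[0,0,0]],[[-0.6,0.07,0],[0,0,0]],[[-0.5,0.07,0],[0,0,0]],[[-0.4,0.07,0],[0,0,0]],[[0,0,0],[0,0,0]],[[0,0,0],[0,0,0]]]'

```text
t: 7.05
tool_pos: [0.489, -0.2253, 0.1977]
eef_rot: [-2.331, -2.104, -0.0]
wrist_force: [-0.6, 0.4, -0.9]
gripper_width: 0.0296
grasp_force: 59.4
```

```bash
python3 look.py w4; python3 go.py .4862 -.2853 .048 84.2
```

```text
7.1 [ 0.4889 -0.2247  0.1977] [[0.101, 0.995, -0.001], [0.995, -0.101, 0.001], [0.001, -0.001, -1.0]] 0.029668285264561042 [-0.64  0.48  1.7   0.    0.96 -0.54]
7.1 [ 0.4889 -0.2247  0.1977] shift units [-1.216  0.072  2.992] turn units [-0.009 -0.009  0.001] shift units in goal axes [-1.212  0.069  2.993] w 0.029668285264561042 59.383646990172565 [-0.7 -0.5 -0.6]
```

View pics/w4.png

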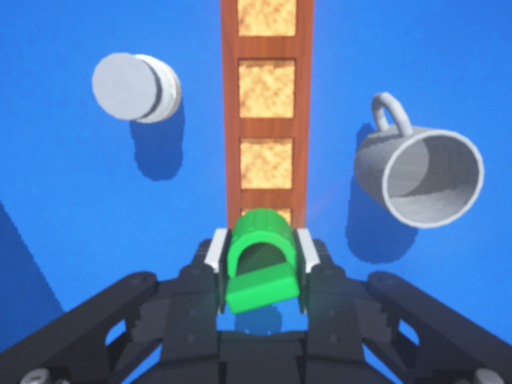

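```bash
python3 - <<'E'
from h import *;import pickle
np.set_printoptions(precision=4,suppress=True)
c=pickle.load(open("pics/w4.pkl","rb"));im=cv2.imread("pics/w4.png");H,S,V=cv2.split(cv2.cvtColor(im,cv2.COLOR_BGR2HSV))
g=((H<28)&(S>60)&(V>170)).astype(np.uint8);g=cv2.morphologyEx(g,cv2.MORPH_OPEN,np.ones((5,5)))
for b in blobs(g,300):
    m=cv2.minAreaRect(b);print(m,cast(c,m[0],.016)[0],cast(c,cv2.boundingRect(b)[:2],.016)[0])
# jar cap / mug rim nearest points at guessed heights
print(cast(c,[[158,88],[183,88]],.07),cast(c,[[358,170]],.09))
E
```

```text
((266.5, 113.5), (227.0, 91.0), 90.0) [ 0.4987 -0.1672  0.016 ] [ 0.4688 -0.068   0.016 ]
[[ 0.4173 -0.1384  0.07  ]
 [ 0.4364 -0.1404  0.07  ]] [[ 0.5625 -0.2135  0.09  ]]
```

```bash
python3 - <<'E'
from h import *;import pickle
np.set_printoptions(precision=4,suppress=True)
c=pickle.load(open("pics/w4.pkl","rb"));im=cv2.imread("pics/w4.png");H,S,V=cv2.split(cv2.cvtColor(im,cv2.COLOR_BGR2HSV))
g=((H<28)&(V>165)&(S<175)).astype(np.uint8);g=cv2.morphologyEx(g,cv2.MORPH_CLOSE,np.ones((5,5)));g=cv2.morphologyEx(g,cv2.MORPH_OPEN,np.ones((7,7)))
for b in blobs(g,1000):
    m=cv2.minAreaRect(b);print(np.round(m[0],1),np.round(m[1],1),cast(c,m[0],.016)[0])
print(cast(c,[[267,89],[266,164]],.016))
E
```

```text
[266.5 113.5] [227.  91.] [ 0.4987 -0.1672  0.016 ]
[[ 0.5013 -0.1453  0.016 ]
 [ 0.4934 -0.2156  0.016 ]]
```

Request:
send_rows --plan '[[[-0.6,0.03,0],[0,0,0]],[[-0.61,0.04,0],[0,0,0]],[[0,0,0.4],[0,0,0]],[[0,0,0.6],[0,0,0]],[[0,0,0.6],[0,0,0]],[[0,0,0.5],[0,0,0]],[[0,0,0.4],[0,0,0]],[[0,0,0.3],[0,0,0]],[[0,0,0.1],[0,0,0]],[[0,0,0.05],[0,0,0]],[[0,0,0],[0,0,0]],[[0,0,0],[0,0,0]]]'

```text
t: 8.3
tool_pos: [0.4873, -0.2864, 0.0512]
eef_rot: [2.329, 2.106, 0.0]
wrist_force: [-0.5, 0.9, -0.2]
gripper_width: 0.0299
grasp_force: 59.4
```

```bash
python3 go.py .4862 -.2853 .0466 84.2
```

```text
8.3 [ 0.4873 -0.2864  0.0512] shift units [ 0.02  -0.024  0.092] turn units [0.009 0.006 0.003] shift units in goal axes [ 0.02  -0.024  0.092] w 0.029852861071462716 59.3909560656175 [-0.5  0.9 -0.2]
```

Request:
send_rows --plan '[[[0.02,-0.02,0.05],[0,0,0]],[[0,0,0.04],[0,0,0]],[[0,0,0],[0,0,0]],[[0,0,0],[0,0,0]]]'

```text
t: 8.7
tool_pos: [0.4859, -0.2852, 0.0466]
eef_rot: [2.331, 2.106, 0.0]
wrist_force: [-0.7, 0.1, 5.7]
gripper_width: 0.0297
grasp_force: 60.0
```

Request:
send_rows --plan '[[[0,0,0],[0,0,0]],[[0,0,0],[0,0,0]],[[0,0,0],[0,0,0]],[[0,0,0],[0,0,0]],[[0,0,0],[0,0,0]]]' --fingers 0.2

```text
t: 9.2
tool_pos: [0.4858, -0.2852, 0.0457]
eef_rot: [-2.331, -2.106, -0.0]
wrist_force: [-0.6, 0.4, 0.1]
gripper_width: 0.0512
grasp_force: 0.0
```

```bash
python3 look.py w5
```

```text
9.25 [ 0.4859 -0.2852  0.0457] [[0.101, 0.995, -0.0], [0.995, -0.101, 0.0], [0.0, -0.0, -1.0]] 0.05119350895531056 [-0.73  0.75  1.73 -0.    0.66 -0.63]
```

View pics/w5.png

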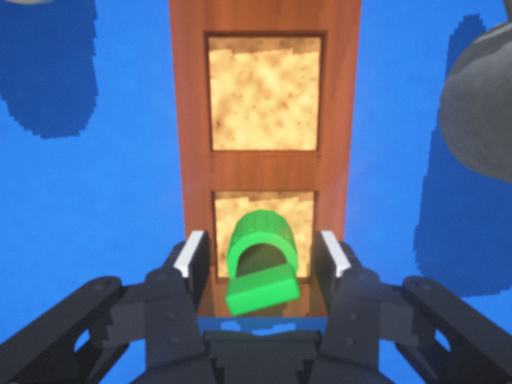

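Request:
send_rows --plan '[[[0,0,-0.3],[0,0,0]],[[0,0,-0.5],[0,0,0]],[[0,0,-0.7],[0,0,0]],[[0,0,-0.6],[0,0,-0.4]],[[0,0,-0.6],[0,0,-0.4]],[[0,0,-0.4],[0,0,-0.42]],[[0,0,0],[0,0,-0.42]],[[0.5,0.07,0],[0,0,0]],[[0.7,0.1,0],[0,0,0]],[[0.7,0.1,0],[0,0,0]],[[0.7,0.1,0],[0,0,0]],[[0.7,0.1,0],[0,0,0]]]' --fingers 0.4

```text
t: 10.45
tool_pos: [0.488, -0.1173, 0.2019]
eef_rot: [2.075, 2.357, 0.001]
wrist_force: [0.3, 0.2, 0.7]
gripper_width: 0.0601
grasp_force: 0.0
```

Request:
send_rows --plan '[[[0.7,0.1,0],[0,0,0]],[[0.7,0.1,0],[0,0,0]],[[0.7,0.1,0],[0,0,0]],[[0.7,0.1,0],[0,0,0]],[[0.7,0.1,0],[0,0,0]],[[0.7,0.1,0],[0,0,0]],[[0.7,0.1,0],[0,0,0]],[[0.7,0.1,0],[0,0,0]],[[0.6,0.04,0],[0,0,0]],[[0.5,0.04,0],[0,0,0]],[[0,0,0],[0,0,0]],[[0,0,0],[0,0,0]]]'

```text
t: 11.65
tool_pos: [0.4889, 0.2195, 0.2015]
eef_rot: [2.073, 2.36, 0.0]
wrist_force: [-0.1, -0.9, -0.3]
gripper_width: 0.0599
grasp_force: 0.0
```

```bash
python3 look.py w6; python3 go.py .490 .219 .056 97.2
```

```text
11.7 [0.489  0.2188 0.2014] [[-0.128, 0.992, 0.0], [0.992, 0.128, -0.0], [-0.0, 0.0, -1.0]] 0.05978739954953669 [ 0.21  0.47  1.71 -0.    0.96  0.08]
11.7 [0.489  0.2188 0.2014] shift units [2.000e-03 2.000e-02 2.907e+00] turn units [0.002 0.003 0.017] shift units in goal axes [0.    0.02  2.907] w 0.05978739954953669 0.0 [-0.2  0.5 -0.3]
```

View pics/w6.png

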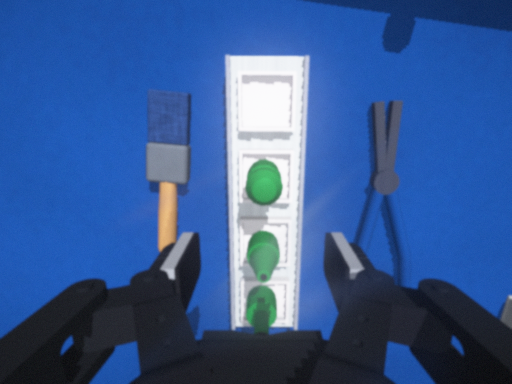

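```bash
python3 - <<'E'
from h import *;import pickle
np.set_printoptions(precision=4,suppress=True)
c=pickle.load(open("pics/w6.pkl","rb"));im=cv2.imread("pics/w6.png");H,S,V=cv2.split(cv2.cvtColor(im,cv2.COLOR_BGR2HSV))
g=((H>45)&(H<85)&(S>60)&(V>40)).astype(np.uint8)
for b in blobs(g,150):
    x,y,w,h=cv2.boundingRect(b);P=b[:,0,:];top=P[P[:,1]<=y+16];l,r=top[:,0].min(),top[:,0].max()+1
    e=cast(c,[(l+r)/2,y],.023)[0];print((x,y,w,h),e,"centre",e[:2]-.016*np.array([-.125,.992]))
E
```

```text
(246, 286, 30, 48) [0.504  0.0954 0.023 ] centre [0.506  0.0796]
(247, 231, 32, 51) [0.4972 0.16   0.023 ] centre [0.4992 0.1441]
(246, 160, 36, 45) [0.4885 0.2342 0.023 ] centre [0.4905 0.2183]
```

Request:
send_rows --plan '[[[0,0.02,0.4],[0,0,0]],[[0,0,0.6],[0,0,0]],[[0,0,0.6],[0,0,0]],[[0,0,0.5],[0,0,0]],[[0,0,0.4],[0,0,0]],[[0,0,0.3],[0,0,0]],[[0,0,0.1],[0,0,0]],[[0,0,0],[0,0,0]],[[0,0,0],[0,0,0]]]'

```text
t: 12.6
tool_pos: [0.4908, 0.219, 0.0565]
eef_rot: [2.076, 2.357, 0.001]
wrist_force: [0.1, 0.1, -0.0]
gripper_width: 0.0598
grasp_force: 0.0
```

Request:
send_rows --plan '[[[0,0,0],[0,0,0]],[[0,0,0],[0,0,0]],[[0,0,0],[0,0,0]],[[0,0,0],[0,0,0]],[[0,0,0],[0,0,0]],[[0,0,0],[0,0,0]],[[0,0,0],[0,0,0]]]' --fingers -1

```text
t: 13.3
tool_pos: [0.4907, 0.2195, 0.057]
eef_rot: [2.074, 2.358, 0.002]
wrist_force: [-0.8, -0.8, 5.4]
gripper_width: 0.0302
grasp_force: 59.2
```

```bash
python3 go.py .4932 -.2157 .206 84.2
```

```text
13.3 [0.4907 0.2195 0.057 ] shift units [-8.64  -1.056 -2.981] turn units [ 1.200e-02 -1.000e-03  1.642e+00] shift units in goal axes [-8.654  0.93  -2.98 ] w 0.03016072001603778 59.248223915928975 [-0.8 -0.8  5.4]
```

Request:
send_rows --plan '[[[0,0,-0.2],[0,0,0]],[[0,0,-0.4],[0,0,0]],[[0,0,-0.6],[0,0,0.4]],[[0,0,-0.6],[0,0,0.4]],[[0,0,-0.6],[0,0,0.42]],[[0,0,-0.58],[0,0,0.42]],[[-0.4,0.04,0],[0,0,0]],[[-0.6,0.06,0],[0,0,0]],[[-0.7,0.07,0],[0,0,0]],[[-0.7,0.07,0],[0,0,0]],[[-0.7,0.07,0],[0,0,0]],[[-0.7,0.07,0],[0,0,0]]]'

```text
t: 14.5
tool_pos: [0.4895, 0.0274, 0.2054]
eef_rot: [2.33, 2.106, 0.001]
wrist_force: [0.3, 0.3, -0.6]
gripper_width: 0.0302
grasp_force: 59.4
```

Request:
send_rows --plan '[[[-0.7,0.07,0],[0,0,0]],[[-0.7,0.07,0],[0,0,0]],[[-0.7,0.07,0],[0,0,0]],[[-0.7,0.07,0],[0,0,0]],[[-0.7,0.07,0],[0,0,0]],[[-0.6,0.07,0],[0,0,0]],[[-0.45,0.07,0],[0,0,0]],[[-0.3,0.06,0],[0,0,0]],[[0,0,0],[0,0,0]],[[0,0,0],[0,0,0]],[[0,0,0],[0,0,0]]]'

```text
t: 15.6
tool_pos: [0.4923, -0.214, 0.2048]
eef_rot: [-2.329, -2.107, -0.0]
wrist_force: [-0.1, -0.3, -0.4]
gripper_width: 0.0304
grasp_force: 59.4
```

```bash
python3 go.py .4932 -.2157 .050 84.2
```

```text
15.6 [ 0.4923 -0.214   0.2048] shift units [-0.035  0.025  3.095] turn units [-0.007 -0.007  0.008] shift units in goal axes [-0.032  0.022  3.095] w 0.030354439436884786 59.35858317883685 [-0.1 -0.3 -0.4]
```

Request:
send_rows --plan '[[[-0.03,0.02,0.4],[0,0,0]],[[0,0,0.6],[0,0,0]],[[0,0,0.6],[0,0,0]],[[0,0,0.5],[0,0,0]],[[0,0,0.4],[0,0,0]],[[0,0,0.3],[0,0,0]],[[0,0,0.15],[0,0,0]],[[0,0,0.08],[0,0,0]],[[0,0,0.05],[0,0,0]],[[0,0,0.02],[0,0,0]],[[0,0,0],[0,0,0]],[[0,0,0],[0,0,0]]]'

```text
t: 16.8
tool_pos: [0.4938, -0.2173, 0.0504]
eef_rot: [2.33, 2.105, 0.0]
wrist_force: [-0.1, -0.0, -0.7]
gripper_width: 0.03
grasp_force: 59.4
```

```bash
python3 go.py .4932 -.2157 .050 84.2
```

```text
16.8 [ 0.4938 -0.2173  0.0504] shift units [ 0.031 -0.015  0.007] turn units [ 0.007  0.004 -0.001] shift units in goal axes [ 0.031 -0.015  0.007] w 0.02998210616750963 59.362966851331294 [-0.1 -0.  -0.7]
```

Request:
send_rows --plan '[[[0.02,-0.01,0.02],[0,0,0]],[[0,0,0],[0,0,0]],[[0,0,0],[0,0,0]]]'

```text
t: 17.1
tool_pos: [0.4938, -0.2171, 0.05]
eef_rot: [2.329, 2.104, 0.0]
wrist_force: [-0.8, -1.7, 4.8]
gripper_width: 0.0299
grasp_force: 59.9
```

Request:
send_rows --plan '[[[0,0,0],[0,0,0]],[[0,0,0],[0,0,0]],[[0,0,0],[0,0,0]],[[0,0,0],[0,0,0]],[[0,0,-0.2],[0,0,0]],[[0,0,-0.4],[0,0,0]],[[0,0,-0.6],[0,0,0]],[[0,0,-0.6],[0,0,0]],[[0,0,-0.6],[0,0,-0.4]],[[0,0,-0.5],[0,0,-0.4]],[[0,0,-0.2],[0,0,-0.42]],[[0,0,0],[0,0,-0.42]]]' --fingers 0.2

```text
t: 18.3
tool_pos: [0.4941, -0.2166, 0.2067]
eef_rot: [2.069, 2.357, 0.001]
wrist_force: [0.6, 0.2, -0.4]
gripper_width: 0.0511
grasp_force: 0.0
```

Request:
send_rows --plan '[[[0.4,0.06,0],[0,0,0]],[[0.7,0.1,0],[0,0,0]],[[0.7,0.1,0],[0,0,0]],[[0.7,0.1,0],[0,0,0]],[[0.7,0.1,0],[0,0,0]],[[0.7,0.1,0],[0,0,0]],[[0.7,0.1,0],[0,0,0]],[[0.7,0.1,0],[0,0,0]],[[0.7,0.1,0],[0,0,0]],[[0.6,0.1,0],[0,0,0]],[[0.5,0.06,0],[0,0,0]],[[0,0,0],[0,0,0]]]' --fingers 0.4

```text
t: 19.5
tool_pos: [0.498, 0.1452, 0.2044]
eef_rot: [-2.07, -2.363, -0.001]
wrist_force: [0.3, 0.1, 0.0]
gripper_width: 0.0596
grasp_force: 0.0
```

```bash
python3 look.py w7; python3 go.py .4988 .1443 .056 97.2
```

```text
19.55 [0.4981 0.1437 0.2043] [[-0.131, 0.991, 0.0], [0.991, 0.131, -0.0], [-0.0, 0.0, -1.0]] 0.05983843102855486 [ 0.07  0.45  1.75 -0.    0.95 -0.07]
19.55 [0.4981 0.1437 0.2043] shift units [0.011 0.014 2.966] turn units [0.003 0.002 0.038] shift units in goal axes [0.01  0.015 2.966] w 0.05983843102855486 0.0 [ 1.3 -0.2  0.2]
```

View pics/w7.png

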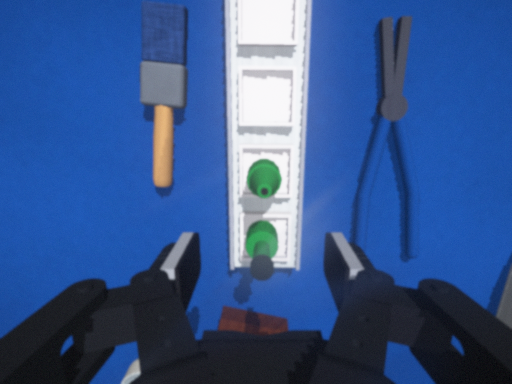

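```bash
python3 - <<'E'
from h import *;import pickle
np.set_printoptions(precision=4,suppress=True)
c=pickle.load(open("pics/w7.pkl","rb"));im=cv2.imread("pics/w7.png");H,S,V=cv2.split(cv2.cvtColor(im,cv2.COLOR_BGR2HSV))
g=((H>45)&(H<85)&(S>60)&(V>40)).astype(np.uint8)
for b in blobs(g,150):
    x,y,w,h=cv2.boundingRect(b);P=b[:,0,:];top=P[P[:,1]<=y+16];l,r=top[:,0].min(),top[:,0].max()+1
    e=cast(c,[(l+r)/2,y],.023)[0];print((x,y,w,h),e,"centre",e[:2]-.016*np.array([-.125,.992]))
E
```

```text
(246, 221, 32, 37) [0.5041 0.0957 0.023 ] centre [0.5061 0.0799]
(247, 160, 34, 38) [0.4981 0.1596 0.023 ] centre [0.5001 0.1438]
```

Request:
send_rows --plan '[[[0,0.02,0.4],[0,0,0.03]],[[0,0,0.6],[0,0,0]],[[0,0,0.6],[0,0,0]],[[0,0,0.5],[0,0,0]],[[0,0,0.4],[0,0,0]],[[0,0,0.3],[0,0,0]],[[0,0,0.15],[0,0,0]],[[0,0,0],[0,0,0]],[[0,0,0],[0,0,0]]]'

```text
t: 20.45
tool_pos: [0.5, 0.1421, 0.0569]
eef_rot: [2.08, 2.353, 0.001]
wrist_force: [-0.5, -0.4, 0.2]
gripper_width: 0.0598
grasp_force: 0.0
```

Request:
send_rows --plan '[[[0,0,0],[0,0,0]],[[0,0,0],[0,0,0]],[[0,0,0],[0,0,0]],[[0,0,0],[0,0,0]],[[0,0,0],[0,0,0]],[[0,0,0],[0,0,0]],[[0,0,0],[0,0,0]]]' --fingers -1

```text
t: 21.15
tool_pos: [0.5001, 0.1427, 0.0576]
eef_rot: [2.079, 2.354, 0.002]
wrist_force: [0.4, -1.6, 4.8]
gripper_width: 0.0294
grasp_force: 59.0
```

```bash
python3 go.py .5004 -.146 .206 84.2
```

```text
21.15 [0.5001 0.1427 0.0576] shift units [-5.731 -0.702 -2.968] turn units [1.500e-02 1.000e-03 1.613e+00] shift units in goal axes [-5.743  0.589 -2.968] w 0.029352364258126654 58.968112198635936 [ 0.4 -1.6  4.8]
```

Request:
send_rows --plan '[[[0,0,-0.2],[0,0,0]],[[0,0,-0.4],[0,0,0]],[[0,0,-0.6],[0,0,0.4]],[[0,0,-0.6],[0,0,0.4]],[[0,0,-0.6],[0,0,0.41]],[[0,0,-0.57],[0,0,0.4]],[[-0.4,0.05,0],[0,0,0]],[[-0.6,0.06,0],[0,0,0]],[[-0.7,0.06,0],[0,0,0]],[[-0.7,0.06,0],[0,0,0]],[[-0.7,0.06,0],[0,0,0]],[[-0.7,0.06,0],[0,0,0]]]'

```text
t: 22.35
tool_pos: [0.4973, -0.0493, 0.2056]
eef_rot: [2.33, 2.106, 0.001]
wrist_force: [0.2, -0.9, -0.4]
gripper_width: 0.0294
grasp_force: 59.5
```

Request:
send_rows --plan '[[[-0.7,0.06,0],[0,0,0]],[[-0.6,0.06,0],[0,0,0]],[[-0.4,0.06,0],[0,0,0]],[[-0.24,0.06,0],[0,0,0]],[[0,0,0],[0,0,0]],[[0,0,0],[0,0,0]],[[0,0,0],[0,0,0]]]'

```text
t: 23.05
tool_pos: [0.4994, -0.1445, 0.2048]
eef_rot: [-2.329, -2.107, 0.0]
wrist_force: [0.1, -0.3, -0.9]
gripper_width: 0.0294
grasp_force: 59.5
```

```bash
python3 go.py .5004 -.146 .0506 84.2
```

```text
23.05 [ 0.4994 -0.1445  0.2048] shift units [-0.03   0.025  3.085] turn units [-0.006 -0.005  0.008] shift units in goal axes [-0.028  0.023  3.085] w 0.029407549914025388 59.499582443386316 [ 0.1 -0.3 -0.9]
```

Request:
send_rows --plan '[[[0,0.01,0.4],[0,0,0]],[[0,0,0.6],[0,0,0]],[[0,0,0.6],[0,0,0]],[[0,0,0.5],[0,0,0]],[[0,0,0.4],[0,0,0]],[[0,0,0.3],[0,0,0]],[[0,0,0.15],[0,0,0]],[[0,0,0.08],[0,0,0]],[[0,0,0.05],[0,0,0]],[[0,0,0.02],[0,0,0]],[[0,0,0],[0,0,0]],[[0,0,0],[0,0,0]]]'

```text
t: 24.25
tool_pos: [0.5007, -0.1459, 0.0506]
eef_rot: [2.33, 2.105, 0.001]
wrist_force: [0.0, 0.9, 2.9]
gripper_width: 0.0299
grasp_force: 59.9
```

```bash
python3 go.py .5004 -.146 .0506 84.2
```

```text
24.25 [ 0.5007 -0.1459  0.0506] shift units [-0.003 -0.005 -0.   ] turn units [ 0.009  0.002 -0.002] shift units in goal axes [-0.003 -0.005 -0.   ] w 0.029899332899964402 59.85527705401182 [0.  0.9 2.9]
```

Request:
send_rows --plan '[[[0,0,0],[0,0,0]],[[0,0,0],[0,0,0]],[[0,0,0],[0,0,0]],[[0,0,0],[0,0,0]],[[0,0,-0.2],[0,0,0]],[[0,0,-0.4],[0,0,0]],[[0,0,-0.6],[0,0,0]],[[0,0,-0.6],[0,0,0]],[[0,0,-0.6],[0,0,-0.4]],[[0,0,-0.5],[0,0,-0.4]],[[0,0,-0.2],[0,0,-0.41]],[[0,0,0],[0,0,-0.4]]]' --fingers 0.2

```text
t: 25.45
tool_pos: [0.5013, -0.1464, 0.2077]
eef_rot: [2.074, 2.353, 0.002]
wrist_force: [-0.7, -0.8, -0.2]
gripper_width: 0.0512
grasp_force: 0.0
```

Request:
send_rows --plan '[[[0.4,0.06,0],[0,0,0]],[[0.7,0.1,0],[0,0,0]],[[0.7,0.1,0],[0,0,0]],[[0.7,0.1,0],[0,0,0]],[[0.7,0.1,0],[0,0,0]],[[0.6,0.1,0],[0,0,0]],[[0.4,0.06,0],[0,0,0]],[[0.27,0.05,0],[0,0,0]],[[0,0,0],[0,0,0]],[[0,0,0],[0,0,0]],[[0,0,0],[0,0,0]]]' --fingers 0.4

```text
t: 26.55
tool_pos: [0.5061, 0.079, 0.2049]
eef_rot: [2.081, 2.353, -0.0]
wrist_force: [0.1, -0.7, 0.7]
gripper_width: 0.0598
grasp_force: 0.0
```

```bash
python3 look.py w8; python3 go.py .5061 .080 .0565 97.2
```

```text
26.6 [0.5061 0.079  0.2048] [[-0.122, 0.993, -0.0], [0.993, 0.122, -0.0], [-0.0, -0.0, -1.0]] 0.06017616632594965 [-0.06  0.44  1.76 -0.    0.94 -0.19]
26.6 [0.5061 0.079  0.2048] shift units [2.100e-02 2.000e-03 2.967e+00] turn units [-0.     0.002 -0.026] shift units in goal axes [2.100e-02 2.000e-03 2.967e+00] w 0.06017616632594965 0.0 [0.2 0.6 0.6]
```

View pics/w8.png

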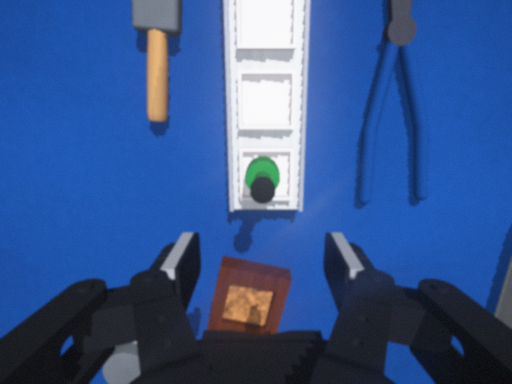

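Request:
send_rows --plan '[[[0.02,0,0.4],[0,0,0]],[[0,0,0.6],[0,0,0]],[[0,0,0.6],[0,0,0]],[[0,0,0.5],[0,0,0]],[[0,0,0.4],[0,0,0]],[[0,0,0.3],[0,0,0]],[[0,0,0.15],[0,0,0]],[[0,0,0],[0,0,0]],[[0,0,0],[0,0,0]]]'

```text
t: 27.5
tool_pos: [0.5063, 0.0806, 0.0577]
eef_rot: [2.081, 2.353, 0.001]
wrist_force: [-0.5, 0.6, 0.2]
gripper_width: 0.0597
grasp_force: 0.0
```

Request:
send_rows --plan '[[[0,0,0],[0,0,0]],[[0,0,0],[0,0,0]],[[0,0,0],[0,0,0]],[[0,0,0],[0,0,0]],[[0,0,0],[0,0,0]],[[0,0,0],[0,0,0]],[[0,0,0],[0,0,0]]]' --fingers -1

```text
t: 28.2
tool_pos: [0.5065, 0.0809, 0.0586]
eef_rot: [2.079, 2.353, 0.002]
wrist_force: [-0.2, -0.7, 6.1]
gripper_width: 0.0298
grasp_force: 59.2
```

```bash
python3 go.py .5076 -.0765 .206 84.2
```

```text
28.2 [0.5065 0.0809 0.0586] shift units [-3.129 -0.361 -2.948] turn units [0.014 0.002 1.612] shift units in goal axes [-3.13   0.341 -2.949] w 0.0297699971393774 59.15609066840261 [-0.2 -0.7  6.1]
```

Request:
send_rows --plan '[[[0,0,-0.2],[0,0,0]],[[0,0,-0.4],[0,0,0]],[[0,0,-0.6],[0,0,0.4]],[[0,0,-0.6],[0,0,0.4]],[[0,0,-0.6],[0,0,0.41]],[[0,0,-0.55],[0,0,0.4]],[[-0.4,0.05,0],[0,0,0]],[[-0.6,0.06,0],[0,0,0]],[[-0.7,0.06,0],[0,0,0]],[[-0.6,0.06,0],[0,0,0]],[[-0.5,0.06,0],[0,0,0]],[[-0.33,0.05,0],[0,0,0]]]'

```text
t: 29.4
tool_pos: [0.5068, -0.0781, 0.2055]
eef_rot: [2.332, 2.104, 0.0]
wrist_force: [0.7, -0.2, -0.5]
gripper_width: 0.0293
grasp_force: 59.6
```

Request:
send_rows --plan '[[[0,0,0],[0,0,0]],[[0,0,0],[0,0,0]],[[0,0,0],[0,0,0]]]'

```text
t: 29.7
tool_pos: [0.5066, -0.0754, 0.205]
eef_rot: [-2.33, -2.107, -0.0]
wrist_force: [1.0, -0.3, -0.9]
gripper_width: 0.0297
grasp_force: 59.5
```

```bash
python3 go.py .5076 -.0765 .0516 84.2
```

```text
29.7 [ 0.5066 -0.0754  0.205 ] shift units [-0.021  0.024  3.068] turn units [-0.003 -0.003  0.005] shift units in goal axes [-0.02   0.023  3.068] w 0.029667179252177076 59.547479334287345 [ 1.  -0.3 -0.9]
```

Request:
send_rows --plan '[[[0,0.01,0.4],[0,0,0]],[[0,0,0.6],[0,0,0]],[[0,0,0.6],[0,0,0]],[[0,0,0.5],[0,0,0]],[[0,0,0.4],[0,0,0]],[[0,0,0.3],[0,0,0]],[[0,0,0.15],[0,0,0]],[[0,0,0.07],[0,0,0]],[[0,0,0.04],[0,0,0]],[[0,0,0.02],[0,0,0]],[[0,0,0],[0,0,0]],[[0,0,0],[0,0,0]]]'

```text
t: 30.9
tool_pos: [0.5079, -0.0765, 0.0516]
eef_rot: [2.33, 2.105, 0.001]
wrist_force: [0.3, 1.1, 2.7]
gripper_width: 0.0294
grasp_force: 59.9
```

```bash
python3 go.py .5076 -.0765 .0516 84.2
```

```text
30.9 [ 0.5079 -0.0765  0.0516] shift units [-0.001 -0.007 -0.   ] turn units [ 0.011  0.001 -0.002] shift units in goal axes [-0.001 -0.007 -0.   ] w 0.029430630054343345 59.860657481476665 [0.3 1.1 2.7]
```

Release, rise, and move the arm aside for a final look.

Request:
send_rows --plan '[[[0,0,0],[0,0,0]],[[0,0,0],[0,0,0]],[[0,0,0],[0,0,0]],[[0,0,0],[0,0,0]],[[0,0,-0.2],[0,0,0]],[[0,0,-0.4],[0,0,0]],[[0,0,-0.6],[0,0,0]],[[0,0,-0.6],[0,0,0]],[[0,0,-0.6],[0,0,0]],[[0,0,-0.6],[0,0,0]],[[0,0,-0.6],[0,0,0]],[[0,0,-0.4],[0,0,0]]]' --fingers 0.2

```text
t: 32.1
tool_pos: [0.5079, -0.0766, 0.2538]
eef_rot: [2.329, 2.104, 0.002]
wrist_force: [-0.1, 0.9, 0.2]
gripper_width: 0.0512
grasp_force: 0.0
```

Request:
send_rows --plan '[[[-0.5,0,0],[0,0,0]],[[-0.5,0,0],[0,0,0]],[[-0.4,0,0],[0,0,0]],[[0,0,0],[0,0,0]],[[0,0,0],[0,0,0]],[[0,0,0],[0,0,0]],[[0,0,0],[0,0,0]],[[0,0,0],[0,0,0]]]'

```text
t: 32.9
tool_pos: [0.5004, -0.1453, 0.2508]
eef_rot: [-2.33, -2.107, 0.0]
wrist_force: [-0.1, 0.5, -0.6]
gripper_width: 0.0512
grasp_force: 0.0
```

```bash
python3 look.py w9
```

```text
32.95 [ 0.5004 -0.1454  0.2508] [[0.1, 0.995, -0.0], [0.995, -0.1, 0.0], [0.0, -0.0, -1.0]] 0.05141634148283086 [-0.5   0.39  1.69  0.    1.06 -0.4 ]
```

View pics/w9.png

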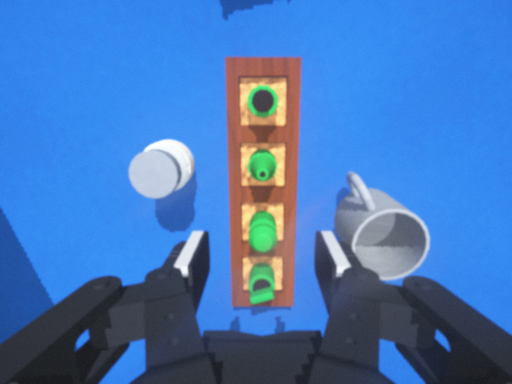

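The final wrist picture shows all four nozzles upright in their wells: lance at (263,101), cone at (262,165), mushroom at (263,232) and fan at (261,283). That puts the fan in the right-end well, as asked.

```bash
python3 -c "from rig import bot; print(bot.close_job())"
```

```text
the job is handed in; nothing more can be done
None
```

All four nozzles stand upright and released in the carrier in reverse order (from the left: lance, cone, mushroom, fan), and I handed the job in at about 33 s of the 106 s allowed.

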